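# Seat the notched gauge in the keyed test cradle

## Task

One of the three small brass-bezelled gauges lying on the ledge has a square notch in the middle of one edge of its blue back plate. Pick up that gauge, turn it so that the notch fits over the yellow key of the green test cradle, and set it gently, not dropped, dial up and flat on the cradle's floor, then let go. Do not disturb the other two small gauges on the ledge.

Things in the scene. Friction and masses are not known exactly. Their poses are not given: they have to be found in the camera images.
- gauge_center (a point): Gauge to seat, dial up, 70 mm tall, 400 g: round case 40 mm dia. from 24 to 70 mm up, brass bezel, white dial; below it a 32 mm neck on a square blue back plate 92 x 92 x 8 mm. One notch, 32 wide x 26 deep, open to the edge, in the middle of the plate's +x edge. Point: on the axis, 35 mm above the underside; z up, x towards the notch. Grip the case from any side.
- cradle: Fixed green cradle 128 x 128 mm. Pocket 108 x 108, floor 10 mm above the ledge, lip top 18. Yellow key, 12 wide, 28 to 54 mm from the centre towards +x, top 22 above the ledge. Origin: centre of its underside, on the ledge; z up, x towards the key. A seated gauge is centred here, x along x, underside on the floor; play 8 mm each side in the pocket, 10 mm each side of the key.
- plain_gauge_center (a point): Bystander: like the gauge to seat in all sizes, but its square blue back plate has no notch. Point: on the axis, 35 mm above its underside; z up.
- corner_gauge_center (a point): Bystander: like the gauge to seat in all sizes, but its square blue back plate has one corner cut away (28 x 28 mm) and no notch in the middle of an edge. Point: on the axis, 35 mm above its underside; z up.
Not all that is in view belongs to the job. What is shaped like the part that bears gauge_center but turquoise is not meant.

How it is judged (in metres and radians):
At the end, for the whole second after the job is handed in: The notched gauge stands dial up in the cradle with its notch over the key: centred within 15 mm, turned within 17 degrees of the key, flat within 4 degrees and down on the cradle's floor within 3 mm, released and at rest (horizontal distance between gauge_center and cradle below 0.015 m and z of gauge_center in the frame of cradle between 0.042 and 0.048 m and angle between gauge_center's own z axis and vertical below 0.07 rad and angle between the x axis of gauge_center and the x axis of cradle, either way round below 0.3 rad and linear speed of gauge below 0.02 m/s); the robot touches nothing.
It fails at once if the plain gauge is moved by more than 20 mm (distance of plain_gauge_center from where it was at the start of the episode above 0.02 m).
It fails at once if the gauge with the cut corner is moved by more than 20 mm (distance of corner_gauge_center from where it was at the start of the episode above 0.02 m).
It fails at once if the notched gauge is dropped (falls free at more than 0.7 m/s, about 25 mm) (linear speed of gauge above 0.7 m/s and contact force between the fingers and gauge below 0.1 N).
It also fails if it takes over 35 s, if anything falls off the work surface, if the arm or the gripper's body presses on something with over 40 N, if the wrist force passes 120 N, or if a joint passes its speed limit or range.

## Robot

A 6-joint arm with a two-finger parallel gripper is mounted at the origin on the work surface. World frame = base frame: x ahead of the robot, y to its left, z up, the work surface at z = 0. Lengths are in mm, angles in rad, forces in N, time in s.
With the tool pointing down it reaches from about 325 to 775 mm from the base axis. Payload 9.3 kg.
Tool frame: the origin (TCP) lies between the finger pads; the fingertips stand 19 mm ahead of it and the grasp point (between the pads) is the TCP; z points along the fingers, y is the direction in which the jaws open and shut (so a half turn about z gives the same grasp; the last joint's range is limited). The gripper opens to 85 mm and grips with 20 to 120 N. Pads are 22 mm wide; open, the fingers measure 114 mm over their backs; the gripper's body (76 mm by 85 mm) begins 54 mm behind the grasp point. The pads swing forward as they close: fully open they stand 13 mm farther back than shut.
Start: joints at [1.175, 0.259, 0.021, 1.334, 0, 1.418], TCP at [132.233, 533.864, 250.279] pointing down, gripper open.
Joint ranges: [-3.04, 3.04], [-0.91, 1.82], [-1.04, 1.36], [-1.92, 1.95], [-1.52, 1.45], [-3.14, 3.14]. Speed limits (rad/s): [2.22, 2.22, 2.79, 3.14, 3.14, 3.14].

## Interface

Orientations are given as a rotation vector (axis times angle).
In Python, from station import ctrl gives the robot as it stands. The module is installed in compiled form; this text tells all that it offers.
- The arm moves only by the tool apply_moves, never from a script. Its arguments are lists of equal length, an entry for each row: "twist": the turn, a rotation vector about the tool's x, y, z scaled (see below), a list of three; "delta_pos": the shift along the tool's x, y, z scaled (see below), a list of three; "gripper": the finger opening in mm, from 0 to 85.4. A call has exactly 5 rows; each row shifts and turns the pose as measured when the row begins, along the tool's axes as they then stand; what a row does not reach is not made up. The controller multiplies each number of a shift by 0.02 m and each number of a turn by 90 degrees. A row lasts 1/12 s, in which the tool goes at most 41.7 mm and 7.16 degrees, less where a joint would pass 70% of its speed; a pose out of reach is approached as far as the arm can. A call with a number of a shift or a turn outside -1 to 1 is refused whole. A call with a gripper value outside its range is refused whole. The fingers move at their own pace and stop on an object; "grip_force" is the grip in N (left out, the last holds). Time passes only in rows, so rows that do not move let the fingers close, or fill a call up. It gives the time, the measured TCP pose, the force and the opening at its end, in the units of the state.
- ctrl.get_obs(): the state, without advancing time (a new reading comes with each control period).
- ctrl.capture(name): name is "scene" or "top" or "wrist"; returns (picture, depth): 400x640x3 uint8, blue, green, red; 400x640 float32, mm along the optical axis (not along the pixel's ray), 0 where there is no reading.
- ctrl.camera_info(name): a dict with "K" (3x3 intrinsics, pixels), "pose" (4x4, takes a point from camera to world coordinates). Camera axes: x right, y up, looking along -z (the intrinsics and any distortion apply to the point x, -y, -z); pixel columns grow to the right and rows downward; lengths in mm; the calibration is good to about 2 mm. A picture is of the moment at which its call begins: read the wrist's pose just before it. camera_info takes no time and is no camera call; for the wrist camera it gives the pose at the moment of the call.
- ctrl.hand_in(): hands the job in, once; it reports no verdict.
Trained networks look in the newest picture that a camera, given by its name, has taken for a name from the list of things; names that differ only in an ending like _2 or _b are one class to them, and where a whole thing is asked for, a point or a joint stands for the part that bears it (a point fixed in the world has none). Each returns a list of dicts, best first, with "score" (0 to 1); they miss things now and then, are a little off and sometimes report something else, mostly with a low value. They report only what shows in the picture. A call takes as long as a camera call. They do not tell look-alikes from the thing itself.
- ctrl.recognise(query, camera): "xy" ([column, row] in pixels, amid what is visible of it).
The state is a dict: "clock": time; "q": joint angles; "qvel": joint speeds; "tau": joint torques, N m; "eef_pos": TCP position; "eef_rot": TCP orientation; "contact_force": force on the tool from outside, world axes, zero at the start; "ft_torque": the same for the moment, N m; "width": finger opening in mm.
Only numpy, scipy, OpenCV 4.12 (cv2) and the standard library are available. Lean on these libraries where they do the work, as an engineer would, in place of code of your own. Each camera call takes 0.05 s, during which the arm holds its last target. There are 200 camera calls.

## Working session

There is one attempt and no reset: what is moved stays moved. The work goes in short steps, Python scripts to look and compute and a tool call to move; the robot and the scene stay as the last step left them, time stands still between calls to the robot, and variables do not carry over. Pictures are saved under pics/ and viewed, about 8 in all and at most 12, crops included, and the job is handed in when it is done.

Besides the shell and the picture viewer there is one more tool, called after "Emit:" as name(argument=value, ...), one argument or row to a line, values as JSON. apply_moves: Moves the arm, as the interface text tells. Its arguments: {"type":"object","properties":{"twist":{"type":"array","items":{"type":"array","items":{"type":"number"}}},"delta_pos":{"type":"array","items":{"type":"array","items":{"type":"number"}}},"gripper":{"type":"array","items":{"type":"number"}},"grip_force":{"type":"number"}},"required":["twist","delta_pos","gripper"]}

```bash
mkdir -p pics; cat > h.py <<'E'
import numpy as np, cv2
from station import ctrl
def world(name,d,px):
    i=ctrl.camera_info(name);K=np.array(i["K"]);P=np.array(i["pose"])
    out=[]
    for u,v in px:
        u0,v0=int(round(u)),int(round(v))
        w=d[max(0,v0-2):v0+3,max(0,u0-2):u0+3];w=w[w>0];z=np.median(w) if w.size else 0
        p=np.array([(u-K[0,2])/K[0,0]*z,-(v-K[1,2])/K[1,1]*z,-z,1]);out.append((P@p)[:3])
    return np.array(out)
E
python3 - <<'E'
from h import *
o=ctrl.get_obs();print(o["clock"],o["eef_pos"],o["eef_rot"])
for c in("top","scene"):
    im,d=ctrl.capture(c);cv2.imwrite(f"pics/{c}1.png",im);np.save(f"{c}1.npy",d)
    print(c,{k:v for k,v in ctrl.camera_info(c).items()})
    for q in("gauge_center","plain_gauge_center","corner_gauge_center","cradle"):
        for r in ctrl.recognise(q,c)[:4]: print(c,q,np.round(r["xy"]),round(r["score"],2),world(c,d,[r["xy"]]).round())
E
```

```text
0.0 [132.12504305 533.63824096 249.66609201] [-3.80339600e-01 -3.11811092e+00  2.00256981e-03]
top {'K': array([[373.3459029 ,   0.        , 319.7903484 ],
       [  0.        , 373.3459029 , 208.84726509],
       [  0.        ,   0.        ,   1.        ]]), 'pose': array([[ 1.92934383e-03,  9.92492395e-01, -1.22291144e-01,
         3.10381775e+02],
       [-9.99712220e-01, -1.00984749e-03, -2.39678398e-02,
        -3.44243318e+01],
       [-2.39113941e-02,  1.22302193e-01,  9.92204827e-01,
         1.06241224e+03],
       [ 0.00000000e+00,  0.00000000e+00,  0.00000000e+00,
         1.00000000e+00]])}
top gauge_center [446. 156.] 0.84 [[ 576. -352.   67.]]
top gauge_center [400. 198.] 0.59 [[ 462. -226.   68.]]
top plain_gauge_center [314. 205.] 0.57 [[442.   5.  72.]]
top corner_gauge_center [362. 138.] 0.7 [[ 626. -127.   72.]]
top cradle [217. 182.] 0.82 [[517. 287.  14.]]
scene {'K': array([[510.98581292,   0.        , 319.31312679],
       [  0.        , 510.98581292, 193.89434705],
       [  0.        ,   0.        ,   1.        ]]), 'pose': array([[-8.56191856e-01, -3.00349871e-01,  4.20387274e-01,
         8.86724368e+02],
       [ 5.16433721e-01, -5.21488699e-01,  6.79224373e-01,
         7.09034842e+02],
       [ 1.52222598e-02,  7.98648541e-01,  6.01605178e-01,
         7.22672901e+02],
       [ 0.00000000e+00,  0.00000000e+00,  0.00000000e+00,
         1.00000000e+00]])}
scene gauge_center [345. 133.] 0.93 [[ 188. -293.   14.]]
scene gauge_center [261. 176.] 0.63 [[ 475. -224.   13.]]
scene gauge_center [198. 162.] 0.57 [[ 586. -356.   13.]]
scene plain_gauge_center [321. 231.] 0.78 [[458.  26.  18.]]
scene corner_gauge_center [215. 222.] 0.97 [[ 638. -113.   17.]]
scene cradle [373. 334.] 0.82 [[515. 290.  12.]]
```

View pics/top1.png

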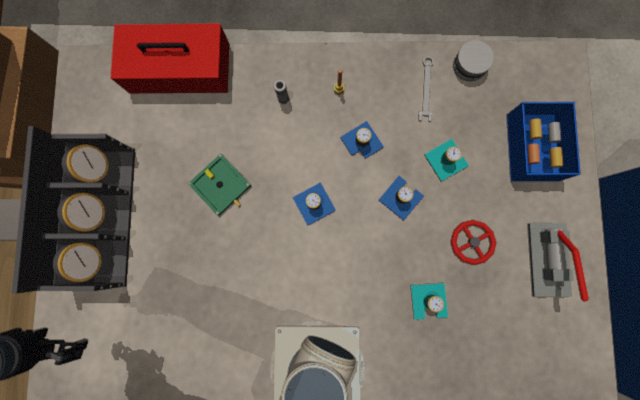

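Top view: three blue-plate gauges at about (362,139), (314,204) and (401,198). The turquoise decoys are at (446,158) and (430,300). The cradle is at (220,185), with yellow marks at (209,174) and (237,204). I'll enlarge these areas.

```bash
python3 - <<'E'
import cv2,numpy as np
t=cv2.imread("pics/top1.png");s=cv2.imread("pics/scene1.png")
f=lambda im,u,v,r:cv2.resize(im[v-r:v+r,u-r:u+r],(390,290) if 0 else (290,290),interpolation=cv2.INTER_CUBIC)
a=np.hstack([f(t,362,139,28),f(t,314,204,28)]);b=np.hstack([f(t,401,198,28),f(t,220,185,36)])
cv2.imwrite("pics/crop1.png",np.vstack([a,b]))
E
```

```text
(no output)
```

View pics/crop1.png

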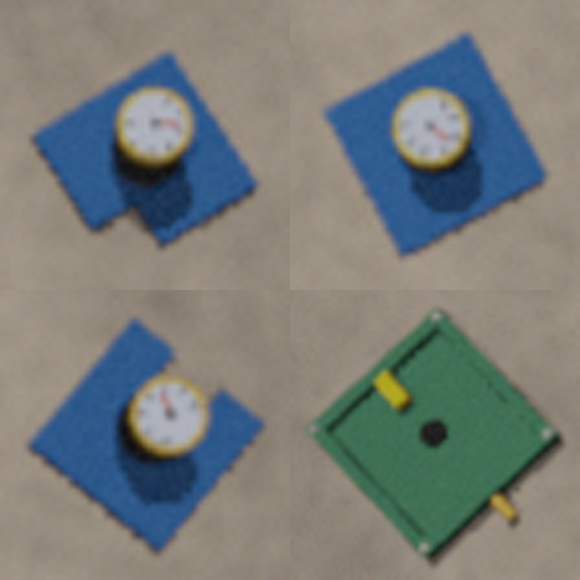

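View pics/scene1.png

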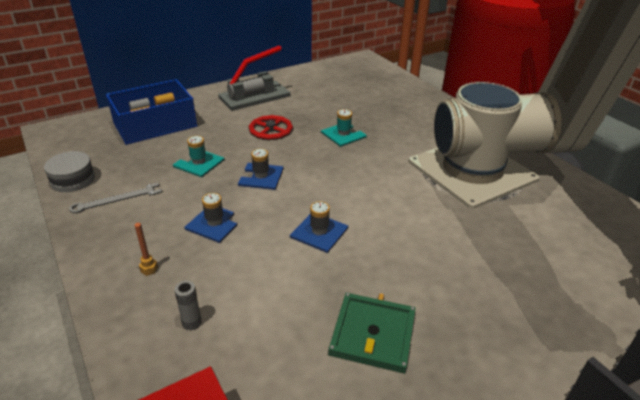

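Corner-cut gauge at (362,139): its lower corner is missing. Plain gauge at (314,204). Notched gauge at (401,198): notch in the middle of its upper-right edge, so that is the one. The cradle's key lies up-left of its centre, inside the pocket; the other yellow bit, at (237,204), is outside it. Next I'll measure the poses.

```bash
cat > m.py <<'E'
from h import *
def plane(name,px,z,P=None):
    i=ctrl.camera_info(name);K=np.array(i["K"]);P=np.array(i["pose"]) if P is None else P
    px=np.atleast_2d(np.float64(px)).reshape(-1,2)
    r=np.c_[(px[:,0]-K[0,2])/K[0,0],-(px[:,1]-K[1,2])/K[1,1],-np.ones(len(px))]@P[:3,:3].T
    t=(z-P[2,3])/r[:,2];return (P[:3,3]+r*t[:,None])[:,:2]
def mask(im,lo,hi):
    return cv2.inRange(cv2.cvtColor(im,cv2.COLOR_BGR2HSV),lo,hi)
def rect(name,im,lo,hi,near,z,r,P=None):
    m=mask(im,lo,hi);Y,X=np.nonzero(m);k=np.hypot(X-near[0],Y-near[1])<r
    w=plane(name,np.c_[X[k],Y[k]],z,P).astype(np.float32)
    return cv2.minAreaRect(w),w
E
python3 - <<'E'
from m import *
im=cv2.imread("pics/top1.png")
B=((104,120,60),(118,255,255));G=((55,80,40),(85,255,255));Yl=((22,150,90),(32,255,255))
for n in((401,198),(314,204),(362,139)): print(n,rect("top",im,*B,n,8,36)[0])
rc,w=rect("top",im,*G,(220,185),18,45);print("cradle",rc)
_,k=rect("top",im,*Yl,(209,174),22,9);print("key",k.mean(0),len(k))
d=np.load("top1.npy");print("dial",world("top",d,[(404.5,195),]))
i=ctrl.camera_info("wrist");print(i)
E
```

```text
(401, 198) ((472.6822509765625, -239.2440185546875), (88.85662078857422, 90.23612976074219), 49.593482971191406)
(314, 204) ((455.5989990234375, 8.435203552246094), (89.996826171875, 88.487548828125), 28.71742820739746)
(362, 139) ((636.2176513671875, -129.74623107910156), (90.61637878417969, 89.79850006103516), 31.9982967376709)
cradle ((510.7674560546875, 279.27703857421875), (128.7200164794922, 125.34648895263672), 44.176910400390625)
key [542.20886 308.89136] 41
dial [[ 469.50635849 -236.79344464   71.90460817]]
{'K': array([[295.897737  ,   0.        , 322.82773157],
       [  0.        , 295.897737  , 197.8975214 ],
       [  0.        ,   0.        ,   1.        ]]), 'pose': array([[ 2.40534447e-01, -9.35238884e-01, -2.59752592e-01,
         6.54561833e+01],
       [ 9.70640551e-01,  2.31674455e-01,  6.46828193e-02,
         5.49279736e+02],
       [-3.15847707e-04, -2.67684845e-01,  9.63506473e-01,
         3.73318843e+02],
       [ 0.00000000e+00,  0.00000000e+00,  0.00000000e+00,
         1.00000000e+00]])}
```

Emit:
apply_moves(
  twist=[
    [0,0,0],
    [0,0,0],
    [0,0,0],
    [0,0,0],
    [0,0,0],
  ],
  delta_pos=[
    [-1,-1,0],
    [-1,-1,0],
    [-1,-1,0],
    [-1,-1,0],
    [-1,-1,0],
  ],
  gripper=[85,85,85,85,85],
)

```text
clock: 0.92
eef_pos: [205.3, 412.3, 248.7]
eef_rot: [-0.369, -3.119, -0.0]
contact_force: [0.9, -0.5, 0.9]
width: 85.0
```

Emit:
apply_moves(
  twist=[
    [0,0,0],
    [0,0,0],
    [0,0,0],
    [0,0,0],
    [0,0,0],
  ],
  delta_pos=[
    [-1,-1,0],
    [-1,-1,0],
    [-1,-1,0],
    [-1,-1,0],
    [-1,-1,0],
  ],
  gripper=[85,85,85,85,85],
)

```text
clock: 1.33
eef_pos: [281.1, 285.6, 249.2]
eef_rot: [0.366, 3.119, 0.003]
contact_force: [1.0, 0.7, 1.1]
width: 85.1
```

Emit:
apply_moves(
  twist=[
    [0,0,0],
    [0,0,0],
    [0,0,0],
    [0,0,0],
    [0,0,0],
  ],
  delta_pos=[
    [-1,-1,0],
    [-1,-1,0],
    [-1,-1,0],
    [-1,-1,0],
    [-1,-1,0],
  ],
  gripper=[85,85,85,85,85],
)

```text
clock: 1.75
eef_pos: [357.3, 158.6, 250.3]
eef_rot: [0.365, 3.116, 0.005]
contact_force: [0.2, 1.1, 0.2]
width: 84.9
```

Emit:
apply_moves(
  twist=[
    [0,0,0],
    [0,0,0],
    [0,0,0],
    [0,0,0],
    [0,0,0],
  ],
  delta_pos=[
    [-1,-1,0],
    [-1,-1,0],
    [-1,-1,0],
    [-1,-1,0],
    [-1,-1,0],
  ],
  gripper=[85,85,85,85,85],
)

```text
clock: 2.17
eef_pos: [433.9, 30.9, 251.6]
eef_rot: [0.365, 3.113, 0.006]
contact_force: [0.2, 0.9, -0.4]
width: 85.1
```

Emit:
apply_moves(
  twist=[
    [0,0,0],
    [0,0,0],
    [0,0,0],
    [0,0,0],
    [0,0,0],
  ],
  delta_pos=[
    [-1,-1,0],
    [-1,-1,0],
    [-1,-1,0],
    [-1,-1,0],
    [-1,-1,0],
  ],
  gripper=[85,85,85,85,85],
)

```text
clock: 2.58
eef_pos: [510.5, -97.0, 252.5]
eef_rot: [0.367, 3.111, 0.006]
contact_force: [0.3, 0.9, 0.5]
width: 85.2
```

Emit:
apply_moves(
  twist=[
    [0,0,0],
    [0,0,0],
    [0,0,0],
    [0,0,0],
    [0,0,0],
  ],
  delta_pos=[
    [0,-1,0],
    [0,-1,0],
    [0,-1,0],
    [0,-1,0],
    [0,-1,0],
  ],
  gripper=[85,85,85,85,85],
)

```text
clock: 3.0
eef_pos: [489.5, -201.4, 250.4]
eef_rot: [0.369, 3.111, 0.007]
contact_force: [0.4, 0.1, 0.2]
width: 85.0
```

Emit:
apply_moves(
  twist=[
    [0,0,0],
    [0,0,0],
    [0,0,0],
    [0,0,0],
    [0,0,0],
  ],
  delta_pos=[
    [0.2,-1,0.5],
    [0.2,-0.8,1],
    [0,0,1],
    [0,0,0.5],
    [0,0,0],
  ],
  gripper=[85,85,85,85,85],
)

```text
clock: 3.42
eef_pos: [472.5, -241.2, 188.7]
eef_rot: [0.377, 3.107, 0.003]
contact_force: [-0.2, -0.3, 0.3]
width: 84.8
```

```bash
python3 - <<'E'
from m import *
P=np.array(ctrl.camera_info("wrist")["pose"]);im,d=ctrl.capture("wrist");cv2.imwrite("pics/w1.png",im)
o=ctrl.get_obs();print(o["eef_pos"],o["eef_rot"],o["q"])
rs=ctrl.recognise("gauge_center","wrist")
for r in rs[:3]:print(r["xy"],r["score"],world("wrist",d,[r["xy"]]).round(1))
rc,w=rect("wrist",im,(104,120,40),(118,255,255),(320,200),8,400,P);print(rc,len(w))
# dial: high points
K=np.array(ctrl.camera_info("wrist")["K"]);V,U=np.nonzero(d>0);z=d[V,U]
p=np.c_[(U-K[0,2])/K[0,0]*z,-(V-K[1,2])/K[1,1]*z,-z]@P[:3,:3].T+P[:3,3]
k=(p[:,2]>64)&(p[:,2]<78)&(np.hypot(p[:,0]-472,p[:,1]+238)<45);q=p[k][:,:2].astype(np.float32)
print("dial",cv2.minEnclosingCircle(q),np.median(p[k][:,2]),k.sum())
E
```

```text
[ 472.71798925 -241.10644678  189.55169296] [3.76209194e-01 3.10683486e+00 2.27577083e-03] [-0.63363285  0.2445255  -0.15479051  1.16168543  0.00718831 -0.3925894 ]
[249.3, 294.8] 0.78 [[ 579.9 -354.4   19.5]]
[330.5, 176.7] 0.56 [[ 457.  -231.4   71.5]]
((548.3412475585938, -320.30194091796875), (264.3709411621094, 761.8099975585938), 5.342926502227783) 17897
dial ((470.8812561035156, -238.71617126464844), 19.96776008605957) 69.71788570869826 1660
```

View pics/w1.png

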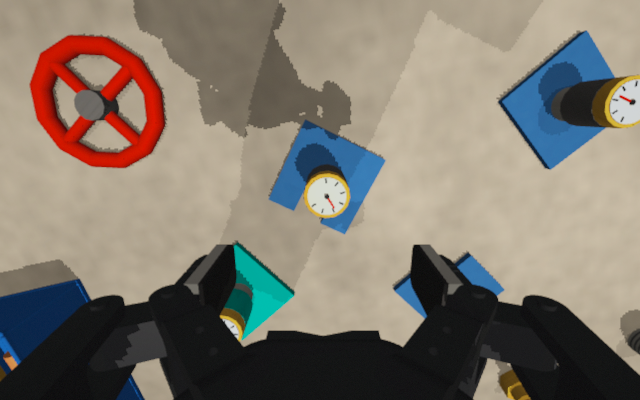

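Wrist view: the notched gauge has its dial at (327,195) and the notch on the plate's lower edge. The dial centre is at (471,-239), matching the top-camera estimate.

Emit:
apply_moves(
  twist=[
    [0,0,0],
    [0,0,0],
    [0,0,0],
    [0,0,0],
    [0,0,0],
  ],
  delta_pos=[
    [0.1,0.1,0.8],
    [0,0,0.8],
    [0,0,0.8],
    [0,0,0.8],
    [0,0,0.5],
  ],
  gripper=[85,85,85,85,85],
)

```text
clock: 3.93
eef_pos: [477.4, -239.8, 122.3]
eef_rot: [0.369, 3.094, -0.009]
contact_force: [-0.2, 0.0, -0.1]
width: 85.0
```

```bash
python3 - <<'E'
from m import *
im=cv2.imread("pics/w1.png")
# pose of w1: shift from now by eef motion unnecessary for the angle; use top picture for it
t=cv2.imread("pics/top1.png")
o=ctrl.get_obs();print(o["eef_pos"],o["eef_rot"],o["contact_force"])
P=np.array(ctrl.camera_info("wrist")["pose"]);im2,d=ctrl.capture("wrist")
rc,w=rect("wrist",im2,(104,120,40),(118,255,255),(327,160),8,110,P);print(rc,len(w));cv2.imwrite("pics/w2.png",im2)
E
```

```text
[ 477.36774349 -239.82383049  122.31989841] [ 0.36949818  3.09388263 -0.00888127] [-0.24546996  0.03144567 -0.10792143]
((470.9126281738281, -238.44090270996094), (91.09776306152344, 91.13255310058594), 49.98979949951172) 7840
```

```bash
cat > go.py <<'E'
import sys
from m import *
from scipy.spatial.transform import Rotation as R
# args: x y z yaw(deg of tool y axis, world)
def go(x,y,z,yaw):
    o=ctrl.get_obs();r=R.from_rotvec(o["eef_rot"]);M=r.as_matrix()
    a=np.radians(yaw);ty=np.array([np.cos(a),np.sin(a),0]);tz=np.array([0,0,-1.]);D=np.c_[np.cross(ty,tz),ty,tz]
    print("at",np.round(o["eef_pos"],1),"yaw",np.degrees(np.arctan2(M[1,1],M[0,1])).round(1),"tilt",np.degrees(np.arccos(-M[2,2])).round(2),"F",np.round(o["contact_force"],1),"w",o["width"],"q",np.round(o["q"],2))
    print("shift units",(M.T@(np.array([x,y,z])-o["eef_pos"])/20).round(2),"turn units",((r.inv()*R.from_matrix(D)).as_rotvec()/(np.pi/2)).round(3))
if len(sys.argv)>4: go(*map(float,sys.argv[1:5]))
E
python3 go.py 471 -238.5 46 76.5
```

```text
at [ 477.  -239.5  121. ] yaw 76.4 tilt 1.41 F [ 0.   0.4 -1. ] w 84.96264722010304 q [-0.63  0.29 -0.28  0.98  0.01 -0.39]
shift units [ 0.39 -0.01  3.74] turn units [-0.001  0.016 -0.001]
```

Emit:
apply_moves(
  twist=[
    [0,0.016,0],
    [0,0,0],
    [0,0,0],
    [0,0,0],
    [0,0,0],
  ],
  delta_pos=[
    [0.3,0,0.4],
    [0.1,0,0.8],
    [0.05,0,0.8],
    [0.05,0,0.8],
    [0,0,0],
  ],
  gripper=[85,85,85,85,85],
)

```text
clock: 4.4
eef_pos: [469.1, -237.6, 67.3]
eef_rot: [-0.369, -3.12, 0.008]
contact_force: [0.4, 0.3, 0.9]
width: 84.9
```

```bash
python3 go.py 471 -238.5 46 76.5
```

```text
at [ 469.1 -237.6   67.3] yaw 76.5 tilt 0.29 F [0.4 0.3 0.9] w 84.93632676567935 q [-0.63  0.34 -0.36  0.87 -0.   -0.39]
shift units [-0.1  -0.02  1.07] turn units [-0.003  0.     0.   ]
```

Lower to about z = 47 and close with moderate force.

Emit:
apply_moves(
  twist=[
    [0,0,0],
    [0,0,0],
    [0,0,0],
    [0,0,0],
    [0,0,0],
  ],
  delta_pos=[
    [-0.1,0,0.5],
    [0,0,0.5],
    [0,0,0],
    [0,0,0],
    [0,0,0],
  ],
  gripper=[85,85,85,30,30],
  grip_force=40,
)

```text
clock: 4.82
eef_pos: [472.9, -239.0, 48.6]
eef_rot: [0.367, 3.119, -0.011]
contact_force: [-0.5, 0.5, -0.5]
width: 63.4
```

Emit:
apply_moves(
  twist=[
    [0,0,0],
    [0,0,0],
    [0,0,0],
    [0,0,0],
    [0,0,0],
  ],
  delta_pos=[
    [0,0,0],
    [0,0,0],
    [0,0,0],
    [0,0,0],
    [0,0,0],
  ],
  gripper=[30,30,30,30,30],
)

```text
clock: 5.23
eef_pos: [473.0, -238.9, 49.8]
eef_rot: [0.367, 3.118, -0.01]
contact_force: [-0.1, -0.7, -4.1]
width: 39.3
```

Emit:
apply_moves(
  twist=[
    [0,0,0],
    [0,0,0],
    [0,0,0],
    [0,0,0],
    [0,0,0],
  ],
  delta_pos=[
    [0,0,0],
    [0,0,0],
    [0,0,-0.3],
    [0,0,-0.5],
    [0,0,-0.5],
  ],
  gripper=[30,30,30,30,30],
)

```text
clock: 5.65
eef_pos: [471.6, -237.9, 75.3]
eef_rot: [-0.367, -3.117, 0.007]
contact_force: [0.4, 0.6, -4.7]
width: 38.8
```

```bash
python3 go.py 511 279 130 161
```

```text
at [ 471.6 -237.9   75.3] yaw 76.6 tilt 0.29 F [ 0.4  0.6 -4.7] w 38.82846339960914 q [-0.62  0.34 -0.34  0.89 -0.   -0.39]
shift units [ 4.1  25.58 -2.84] turn units [-0.001 -0.003 -0.938]
```

Emit:
apply_moves(
  twist=[
    [0,0,0],
    [0,0,0],
    [0,0,0],
    [0,0,0],
    [0,0,0],
  ],
  delta_pos=[
    [0,0,-0.8],
    [0,0.2,-1],
    [0,0.4,-1],
    [0,0.6,-1],
    [0,0.8,-0.8],
  ],
  gripper=[30,30,30,30,30],
)

```text
clock: 6.07
eef_pos: [479.5, -199.1, 173.1]
eef_rot: [-0.372, -3.114, 0.006]
contact_force: [0.3, -1.2, -4.7]
width: 39.1
```

Emit:
apply_moves(
  twist=[
    [0,0,0],
    [0,0,0],
    [0,0,0],
    [0,0,0],
    [0,0,0],
  ],
  delta_pos=[
    [0.1,1,0],
    [0.2,1,0],
    [0.2,1,0],
    [0.2,1,0],
    [0.2,1,0],
  ],
  gripper=[30,30,30,30,30],
)

```text
clock: 6.48
eef_pos: [487.3, -95.6, 182.1]
eef_rot: [0.377, 3.114, -0.013]
contact_force: [0.8, -0.3, -3.9]
width: 39.5
```

Emit:
apply_moves(
  twist=[
    [0,0,0],
    [0,0,0],
    [0,0,0],
    [0,0,0],
    [0,0,0],
  ],
  delta_pos=[
    [0.2,1,0],
    [0.2,1,0],
    [0.2,1,0],
    [0.2,1,0],
    [0.2,1,0],
  ],
  gripper=[30,30,30,30,30],
)

```text
clock: 6.9
eef_pos: [490.4, 11.5, 186.0]
eef_rot: [0.378, 3.111, -0.014]
contact_force: [-0.3, -0.2, -3.8]
width: 39.4
```

Emit:
apply_moves(
  twist=[
    [0,0,0],
    [0,0,0],
    [0,0,0],
    [0,0,0],
    [0,0,0],
  ],
  delta_pos=[
    [0.2,1,0],
    [0.2,1,0],
    [0.2,1,0],
    [0.2,1,0],
    [0.2,1,0],
  ],
  gripper=[30,30,30,30,30],
)

```text
clock: 7.32
eef_pos: [493.3, 118.6, 189.6]
eef_rot: [0.377, 3.109, -0.015]
contact_force: [0.5, 0.2, -4.4]
width: 38.9
```

```bash
python3 go.py 511 279 130 161
```

```text
at [493.3 118.6 189.6] yaw 76.2 tilt 0.79 F [ 0.5  0.2 -4.4] w 38.87629624790521 q [ 0.08  0.21 -0.2   1.15 -0.01  0.32]
shift units [1.09 8.02 2.9 ] turn units [-0.009  0.002 -0.943]
```

Emit:
apply_moves(
  twist=[
    [0,0,0],
    [0,0,0],
    [0,0,0],
    [0,0,0],
    [0,0,0],
  ],
  delta_pos=[
    [0.2,1,0.3],
    [0.2,1,0.3],
    [0.2,1,0.3],
    [0.2,1,0.3],
    [0.2,1,0.3],
  ],
  gripper=[30,30,30,30,30],
)

```text
clock: 7.73
eef_pos: [497.5, 225.6, 163.6]
eef_rot: [0.376, 3.104, -0.013]
contact_force: [0.4, 0.9, -4.8]
width: 39.1
```

Emit:
apply_moves(
  twist=[
    [0,0,0],
    [0,0,-0.075],
    [0,0,-0.075],
    [0,0,-0.075],
    [0,0,-0.075],
  ],
  delta_pos=[
    [0,1,0],
    [0,0.8,0],
    [0,0.5,0],
    [0,0,0],
    [0,0,0],
  ],
  gripper=[30,30,30,30,30],
)

```text
clock: 8.15
eef_pos: [505.5, 276.9, 165.2]
eef_rot: [-0.389, 3.106, -0.018]
contact_force: [-0.1, -0.4, -4.4]
width: 39.4
```

Emit:
apply_moves(
  twist=[
    [0,0,-0.075],
    [0,0,-0.075],
    [0,0,-0.075],
    [0,0,-0.075],
    [0,0,-0.075],
  ],
  delta_pos=[
    [0,0,0],
    [0,0,0],
    [0,0,0],
    [0,0,0],
    [0,0,0],
  ],
  gripper=[30,30,30,30,30],
)

```text
clock: 8.57
eef_pos: [504.3, 277.6, 169.0]
eef_rot: [-1.322, 2.842, -0.023]
contact_force: [0.4, -0.1, -4.9]
width: 39.4
```

```bash
python3 go.py 511 279 130 161
```

```text
at [504.3 277.6 169. ] yaw 139.9 tilt 0.93 F [ 0.4 -0.1 -4.9] w 39.392948408466744 q [ 0.36  0.33 -0.08  1.15 -0.01 -0.51]
shift units [-0.27 -0.18  1.95] turn units [-0.01  -0.002 -0.234]
```

Emit:
apply_moves(
  twist=[
    [-0.01,0,-0.075],
    [0,0,-0.075],
    [0,0,-0.075],
    [0,0,0],
    [0,0,0],
  ],
  delta_pos=[
    [0,0,0.3],
    [0,0,0.5],
    [0,0,0.5],
    [0,0,0.5],
    [0,0,0],
  ],
  gripper=[30,30,30,30,30],
)

```text
clock: 8.98
eef_pos: [504.1, 277.4, 136.3]
eef_rot: [-1.831, 2.55, -0.002]
contact_force: [-0.8, -0.1, -4.6]
width: 38.8
```

```bash
python3 - <<'E'
from m import *
from go import go
P=np.array(ctrl.camera_info("wrist")["pose"]);im,d=ctrl.capture("wrist");cv2.imwrite("pics/w3.png",im)
t,dt=ctrl.capture("top");cv2.imwrite("pics/top3.png",t)
go(511,279,80,161)
for c in("wrist","top"):
    for r in ctrl.recognise("cradle",c)[:2]:print(c,r)
cv2.imwrite("pics/both3.png",np.vstack([cv2.resize(im[:, :],(480,300)),cv2.resize(t[130:230,140:300],(480,300),interpolation=cv2.INTER_CUBIC)]))
E
```

```text
at [504.8 277.8 137.9] yaw 161.3 tilt 0.26 F [ 0.5  0.1 -5. ] w 39.29224326974956 q [ 0.36  0.35 -0.13  1.08 -0.   -0.89]
shift units [-0.15 -0.26  2.89] turn units [-0.002  0.002  0.004]
wrist {'xy': [314.9, 139.4], 'score': 0.91}
wrist {'xy': [324.0, 222.6], 'score': 0.34}
top {'xy': [226.9, 187.5], 'score': 0.77}
```

View pics/both3.png

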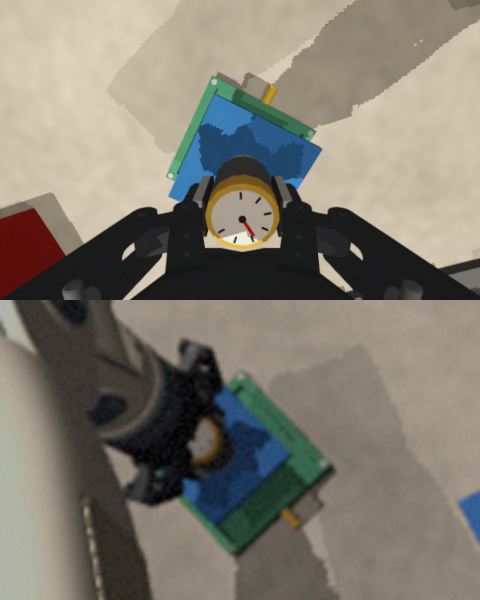

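The plate is parallel to the cradle rim: in the wrist crop its edges run along the lip, and the dial is at about (242,215). The yellow stub at (270,93) is outside, opposite the key. Now descend to just above the floor.

Emit:
apply_moves(
  twist=[
    [0,0,0],
    [0,0,0],
    [0,0,0],
    [0,0,0],
    [0,0,0],
  ],
  delta_pos=[
    [-0.2,-0.2,0.5],
    [0,0,0.5],
    [0,0,0.5],
    [0,0,0.5],
    [0,0,0],
  ],
  gripper=[30,30,30,30,30],
)

```text
clock: 9.6
eef_pos: [512.3, 281.4, 96.1]
eef_rot: [-1.821, 2.549, -0.004]
contact_force: [-0.5, -0.5, -4.1]
width: 39.1
```

```bash
python3 - <<'E'
from m import *
from go import go
go(511,281,80,161);P=np.array(ctrl.camera_info("wrist")["pose"]);im,d=ctrl.capture("wrist");cv2.imwrite("pics/w4.png",im)
cv2.imwrite("pics/w4c.png",cv2.resize(im[60:320,180:480],(690,598)))
z=ctrl.get_obs()["eef_pos"][2]-49.5+8
rc,w=rect("wrist",im,(104,120,30),(118,255,255),(320,190),z,130,P);print("plate",rc)
rc,w=rect("wrist",im,(55,80,30),(88,255,255),(320,190),18,180,P);print("cradle visible",rc)
E
```

```text
at [512.3 281.4  96.1] yaw 161.1 tilt 0.52 F [-0.5 -0.5 -4.1] w 39.104678286681626 q [ 0.36  0.4  -0.18  0.98 -0.   -0.88]
shift units [0.04 0.06 0.81] turn units [-0.005  0.003  0.001]
plate ((510.8512268066406, 278.6752624511719), (91.47168731689453, 90.01848602294922), 44.412010192871094)
cradle visible ((509.35137939453125, 281.1107482910156), (126.87120056152344, 126.90213775634766), 43.95778274536133)
```

View pics/w4c.png

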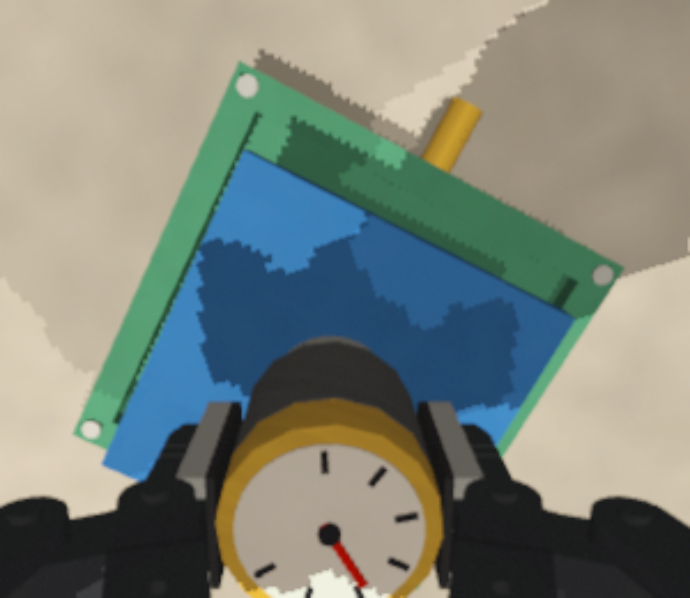

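The plate shows parallel inside the cradle rim (lip corners in the crop at (247,86), (603,275) and (91,430)). It's about 2.5 mm off centre, so I'll correct that on the way down.

Emit:
apply_moves(
  twist=[
    [-0.005,0.003,0],
    [0,0,0],
    [0,0,0],
    [0,0,0],
    [0,0,0],
  ],
  delta_pos=[
    [-0.05,0.1,0.3],
    [0,0,0.4],
    [0,0,0.4],
    [0,0,0.3],
    [0,0,0],
  ],
  gripper=[30,30,30,30,30],
)

```text
clock: 10.07
eef_pos: [511.5, 283.6, 66.8]
eef_rot: [-1.825, 2.556, 0.001]
contact_force: [-1.0, 0.0, -3.6]
width: 39.4
```

```bash
python3 - <<'E'
from m import *
from go import go
go(511,283,59.5,161);P=np.array(ctrl.camera_info("wrist")["pose"]);im,d=ctrl.capture("wrist");cv2.imwrite("pics/w5.png",im)
z=ctrl.get_obs()["eef_pos"][2]-49.5+8
print("plate",rect("wrist",im,(104,120,30),(118,255,255),(320,190),z,130,P)[0]);print("cradle",rect("wrist",im,(55,80,30),(88,255,255),(320,190),18,180,P)[0])
E
```

```text
at [511.5 283.6  66.8] yaw 161.1 tilt 0.09 F [-1.   0.  -3.6] w 39.36314267022318 q [ 0.36  0.43 -0.22  0.93  0.   -0.88]
shift units [0.04 0.01 0.36] turn units [-0.     0.001  0.001]
plate ((509.66229248046875, 281.0238952636719), (91.63359832763672, 90.45785522460938), 44.084720611572266)
cradle ((509.5286865234375, 281.36871337890625), (127.45849609375, 127.08172607421875), 43.927005767822266)
```

Centred within 0.5 mm. Lower the last ~7 mm gently, watching the force.

Emit:
apply_moves(
  twist=[
    [0,0,0],
    [0,0,0],
    [0,0,0],
    [0,0,0],
    [0,0,0],
  ],
  delta_pos=[
    [0,0,0.1],
    [0,0,0.1],
    [0,0,0.1],
    [0,0,0.05],
    [0,0,0],
  ],
  gripper=[30,30,30,30,30],
)

```text
clock: 10.53
eef_pos: [512.2, 283.9, 60.5]
eef_rot: [-1.824, 2.554, 0.0]
contact_force: [0.2, -0.6, -3.8]
width: 39.0
```

Emit:
apply_moves(
  twist=[
    [0,0,0],
    [0,0,0],
    [0,0,0],
    [0,0,0],
    [0,0,0],
  ],
  delta_pos=[
    [0,0,0.05],
    [0,0,0.05],
    [0,0,0.05],
    [0,0,0],
    [0,0,0],
  ],
  gripper=[30,30,30,30,30],
)

```text
clock: 10.95
eef_pos: [512.4, 284.0, 60.3]
eef_rot: [-1.822, 2.552, -0.001]
contact_force: [0.2, 0.2, -4.4]
width: 39.3
```

Emit:
apply_moves(
  twist=[
    [0,0,0],
    [0,0,0],
    [0,0,0],
    [0,0,0],
    [0,0,0],
  ],
  delta_pos=[
    [0,0,0.1],
    [0,0,0.1],
    [0,0,0],
    [0,0,0],
    [0,0,0],
  ],
  gripper=[30,30,30,30,30],
)

```text
clock: 11.37
eef_pos: [512.9, 284.3, 60.5]
eef_rot: [-1.82, 2.548, -0.003]
contact_force: [0.8, -0.3, -4.8]
width: 39.2
```

Emit:
apply_moves(
  twist=[
    [0,0,0],
    [0,0,0],
    [0,0,0],
    [0,0,0],
    [0,0,0],
  ],
  delta_pos=[
    [0.05,0.05,0.12],
    [0,0,0.12],
    [0,0,0.12],
    [0,0,0.1],
    [0,0,0.1],
  ],
  gripper=[30,30,30,30,30],
)

```text
clock: 11.78
eef_pos: [513.0, 284.5, 59.7]
eef_rot: [-1.815, 2.539, -0.005]
contact_force: [-6.4, -3.5, 21.9]
width: 39.1
```

```bash
python3 go.py 511 283 59 161
```

```text
at [513.  284.5  59.7] yaw 161.1 tilt 1.19 F [-6.4 -3.5 21.9] w 39.14638844239031 q [ 0.36  0.43 -0.24  0.88  0.   -0.88]
shift units [0.1  0.07 0.03] turn units [-0.009  0.009  0.001]
```

Floor contact is clear: +22 N, from −4.4 N hanging. Take off the pressure and open.

Emit:
apply_moves(
  twist=[
    [-0.009,0.009,0],
    [0,0,0],
    [0,0,0],
    [0,0,0],
    [0,0,0],
  ],
  delta_pos=[
    [0,0,0],
    [0,0,0],
    [0,0,0],
    [0,0,0],
    [0,0,0],
  ],
  gripper=[30,30,50,70,85],
)

```text
clock: 12.2
eef_pos: [513.6, 284.6, 60.1]
eef_rot: [-1.825, 2.553, -0.001]
contact_force: [-0.0, 0.4, -0.2]
width: 72.5
```

Emit:
apply_moves(
  twist=[
    [0,0,0],
    [0,0,0],
    [0,0,0],
    [0,0,0],
    [0,0,0],
  ],
  delta_pos=[
    [0,0,0],
    [0,0,0],
    [0,0,0],
    [0,0,0],
    [0,0,-0.3],
  ],
  gripper=[85,85,85,85,85],
)

```text
clock: 12.62
eef_pos: [513.1, 284.4, 64.9]
eef_rot: [-1.826, 2.554, -0.0]
contact_force: [-0.3, 0.6, -0.3]
width: 84.7
```

Emit:
apply_moves(
  twist=[
    [0,0,0],
    [0,0,0],
    [0,0,0],
    [0,0,0],
    [0,0,0],
  ],
  delta_pos=[
    [0,0,-0.5],
    [0,0,-1],
    [0,0,-1],
    [0,0,-1],
    [0,0,-1],
  ],
  gripper=[85,85,85,85,85],
)

```text
clock: 13.03
eef_pos: [511.2, 283.7, 158.6]
eef_rot: [1.825, -2.553, -0.002]
contact_force: [-0.1, 0.9, 0.8]
width: 84.8
```

```bash
python3 - <<'E'
from m import *
from go import go
go(511,283,200,161);P=np.array(ctrl.camera_info("wrist")["pose"]);K=np.array(ctrl.camera_info("wrist")["K"]);im,d=ctrl.capture("wrist");cv2.imwrite("pics/w6.png",im)
print("plate",rect("wrist",im,(104,120,30),(118,255,255),(320,190),18,130,P)[0]);print("cradle",rect("wrist",im,(55,80,30),(88,255,255),(320,190),18,180,P)[0])
V,U=np.nonzero(d>0);z=d[V,U]
p=np.c_[(U-K[0,2])/K[0,0]*z,-(V-K[1,2])/K[1,1]*z,-z]@P[:3,:3].T+P[:3,3]
k=(p[:,2]>70)&(p[:,2]<90)&(np.hypot(p[:,0]-510,p[:,1]-281)<30);q=p[k]
print("dial",cv2.minEnclosingCircle(q[:,:2].astype(np.float32)),np.median(q[:,2]))
t,_=ctrl.capture("top");cv2.imwrite("pics/top6.png",t)
for n in((314,204),(362,139)): print(n,rect("top",t,(104,120,60),(118,255,255),n,8,36)[0])
E
```

```text
at [511.2 283.7 158.6] yaw 161.1 tilt 0.21 F [-0.1  0.9  0.8] w 84.84553700527903 q [ 0.36  0.36 -0.07  1.15  0.   -0.88]
shift units [ 0.04  0.01 -2.07] turn units [ 0.002 -0.001  0.001]
plate ((511.19384765625, 282.0784606933594), (91.02189636230469, 90.42871856689453), 44.48896026611328)
cradle ((509.444091796875, 281.28466796875), (127.23872375488281, 126.99848175048828), 43.8396110534668)
dial ((511.48931884765625, 281.7293701171875), 19.982995986938477) 79.75851852961397
(314, 204) ((455.7171630859375, 8.455245971679688), (89.77035522460938, 88.40916442871094), 28.71742820739746)
(362, 139) ((636.2750854492188, -129.69705200195312), (90.7316665649414, 89.83397674560547), 31.950572967529297)
```

View pics/w6.png

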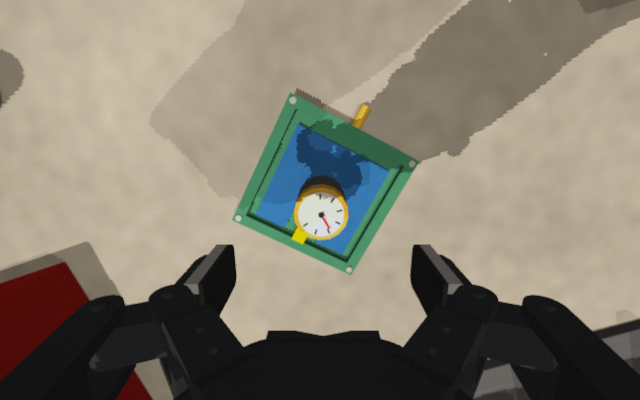

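The gauge sits dial up at (321,214) inside the pocket with the yellow key at (300,234) in its notch. It is 2 mm off centre, turned 0.6°, and the dial top is 80 mm up as expected. The bystanders haven't moved and the gripper is clear.

```bash
python3 -c "
from station import ctrl
print(ctrl.hand_in())"
```

```text
the job is handed in; nothing more can be done
None
```

The notched gauge is seated dial up in the green cradle with its notch over the yellow key. I released it and handed the job in after about 13 s of robot time.

- **Which gauge:** I took the blue-plate gauge at top-camera pixel (401,198), the only blue one with a notch in the middle of an edge. The turquoise look-alikes were left alone.
- **Fit:** the last wrist-camera check put it about 2 mm off the cradle centre and turned about 0.6° from it. The dial top was 80 mm above the ledge, which matches the underside being on the floor. I did not measure its flatness separately.
- **Setting down:** my first gentle lowering moves did not reach the floor. The last one pressed with about 22 N, and I eased that off before opening the fingers.
- **Bystanders:** the plain and cut-corner gauges measured within 0.2 mm of where they started.
- **Clearance:** the gripper was open and about 80 mm above the dial at hand-in.

No check failed. The top and wrist cameras differed by about 2 mm on the cradle's centre, which is within their calibration.

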